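# Tare the empty packing tray and pack the bunches of the right length

## Robot

A 6-joint arm with a two-finger parallel gripper is mounted at the origin on the work surface. World frame = base frame: x ahead of the robot, y to its left, z up, the work surface at z = 0. Lengths are in mm, angles in rad, forces in N, time in s.
With the tool pointing down it reaches from about 350 to 875 mm from the base axis. Payload 4.2 kg.
Tool frame: the origin (TCP) lies between the finger pads; the fingertips stand 17 mm ahead of it and the grasp point (between the pads) lies 2 mm behind it (nose_length is the distance from the TCP to the fingertips, in mm); z points along the fingers, y is the direction in which the jaws open and shut (so a half turn about z gives the same grasp; the last joint's range is limited). The gripper opens to 85 mm and grips with 20 to 120 N. Pads are 22 mm wide; open, the fingers measure 114 mm over their backs; the gripper's body (76 mm by 85 mm) begins 54 mm behind the grasp point. The pads swing forward as they close: fully open they stand 13 mm farther back than shut.
Start: joints at [-0.846, 0.385, 0.008, 0, -1.194, -0.259], TCP at [280.722, -558.385, 248.312] pointing down, gripper open.
Joint ranges: [-3.14, 3.14], [-1.21, 2.06], [-1.07, 1.41], [-3.16, 2.05], [-2.99, -0.16], [-3.1, 3.1]. Speed limits (rad/s): [2.79, 2.79, 3.14, 3.14, 3.14, 3.14].

## Interface

Orientations are given as a unit quaternion [x, y, z, w].
In Python, from bench import * gives the robot as it stands.
- The arm moves only by the tool jog_arm, never from a script. Its argument "increments" is a list of rows, each a list of 4 numbers: the shift along the tool's x, y, z in m, then the turn about the tool's z in degrees. A call has 1 to 10 rows; each row is the pose to reach, as a shift and turn from the pose measured when the call began, along the tool's axes at that moment; what a row does not reach only later rows make up. A row lasts 1/8 s, in which the tool goes at most 62.5 mm and 10.7 degrees, less where a joint would pass 70% of its speed; a pose out of reach is approached as far as the arm can. A call with a gripper value outside its range is refused whole. "hand" is the gripper's target within -1 to 1 (fully open at 1, half-way at 0, shut at -1), set as the call begins (left out, the last holds). The fingers move at their own pace and stop on an object; the grip force is fixed at half the most. Time passes only in rows, so rows that repeat a pose let the fingers close. It gives the time, the measured TCP pose, the force and the opening at its end, in the units of the state.
- read_state(): the state, without advancing time (a new reading comes with each control period).
- get_image(name): name is "scene" or "top"; returns the picture (420x560x3 uint8, red, green, blue); there is no depth.
- calibration(name): a dict with "fx", "fy", "cx", "cy" (pixels), "D" ([k1, k2, p1, p2, k3] as OpenCV has them; the pictures are not rectified), "position" and "rotation" of the camera in the world. Camera axes: x right, y up, looking along -z (the intrinsics and any distortion apply to the point x, -y, -z); pixel columns grow to the right and rows downward; lengths in mm; the calibration is good to about 2 mm. A picture is of the moment at which its call begins. calibration takes no time and is no camera call.
- job_done(): hands the job in, once; it reports no verdict.
The state is a dict: "clock": time; "joints": joint angles; "joint_vel": joint speeds; "joint_efforts": joint torques, N m; "position": TCP position; "ee_rot": TCP orientation; "contact_force": force on the tool from outside, world axes, zero at the start; "wrist_torque": the same for the moment, N m; "gripper_width": finger opening in mm.
Only numpy, scipy, OpenCV 4.12 (cv2) and the standard library are available. Lean on these libraries where they do the work, as an engineer would, in place of code of your own. Each camera call takes 0.05 s, during which the arm holds its last target.

## Task

Set the empty packing tray squarely on the middle of the scale, its long side along the platter's long side, let go of it and press the tare button (the larger one; do not press the smaller on/off button), all before anything goes into the tray. Then lay in it, flat and lengthwise side by side, the two asparagus bunches of the right length: those that would fit the go/no-go gauge's longer bay but not its shorter one. The tray stays on the scale, the tare button is not pressed again once a bunch is in, and the other two bunches and the bottle, cup and tape roll stay where they are.

Things in the scene. Friction and masses are not known exactly. Their poses are not given: they have to be found in the camera images.
- platter (a point): Centre of the top face of the bench scale's steel platter, 64 mm above the bench. The scale is fixed, faces the robot roughly and is 285 mm deep (its x) by 230 mm wide (its y) in all; the platter is 180 mm along x and 220 mm along y. x points away from the control panel, y along the platter's long side, z up. The panel's top is 40 mm above the bench and lies on the -x side.
- tare_top (a point): Centre of the top of the tare button: the LARGER of the two round white buttons on the scale's panel (radius 16 mm), 140 mm in -x and 72 mm in +y from the platter centre in the scale's axes; pressed straight down.
- tare (a joint): Travel of the tare button in m: 0 up, 0.006 fully down; springs back; 5 N presses it fully. It counts as pressed from 0.004.
- power (a joint): Travel of the on/off button in m (0 up, 0.006 down): the SMALLER round button (radius 9 mm), at the other end of the panel, 152 mm in -y from the tare button in the scale's axes. It must not be pressed.
- tray_floor (a point): The white plastic packing tray, loose, 220 g: this point is the centre of its inner floor, 5 mm above its underside. Outside 200 mm (its x) by 150 mm (its y), walls 40 mm high; inside 180 by 140 mm. z up. Upright grip ears stand at both ends (see the ear points). It starts flat on the bench, empty, at any yaw.
- tray_ear_a (a point): Centre of the tray's grip ear at its +x end, 95 mm from the tray's middle, 60 mm above the tray's underside: an upright flat plate 10 mm thick along the tray's x, 60 mm wide along its y, reaching 78 mm above the underside, i.e. 38 mm above the tray wall below it.
- tray_ear_b (a point): Centre of the like ear at the tray's -x end.
- bunch_a_mid (a point): Right-length bunch of green asparagus: seven spears bound by two bands into a rigid bundle 150 mm long, 36 mm wide (measured across the middle row), 34 mm high, about 105 g. Point at its centre, half-way up (17 mm above its underside); x along its length, z up. It starts in the grading crate, lying across it; nothing but its length tells it from the others.
- bunch_b_mid (a point): Second right-length bunch of green asparagus: seven spears bound by two bands into a rigid bundle 150 mm long, 36 mm wide (measured across the middle row), 34 mm high, about 105 g. Point at its centre, half-way up (17 mm above its underside); x along its length, z up. It starts in the grading crate, lying across it; nothing but its length tells it from the others.
- bunch_long_mid (a point): Too long a bunch of green asparagus: seven spears bound by two bands into a rigid bundle 180 mm long, 36 mm wide (measured across the middle row), 34 mm high, about 125 g. Point at its centre, half-way up (17 mm above its underside); x along its length, z up. It starts in the grading crate, lying across it; nothing but its length tells it from the others.
- bunch_short_mid (a point): Too short a bunch of green asparagus: seven spears bound by two bands into a rigid bundle 120 mm long, 36 mm wide (measured across the middle row), 34 mm high, about 84 g. Point at its centre, half-way up (17 mm above its underside); x along its length, z up. It starts in the grading crate, lying across it; nothing but its length tells it from the others.
- crate: Black grading crate, fixed and shallow: 284 mm (its x) by 216 mm (its y), floor 4 mm above the bench, lips 16 mm high. Origin at the centre of its underside. The four bunches lie in it along its y, side by side about 64 mm apart (28 mm clear between neighbours), in any order.
- gauge: Go/no-go length gauge, fixed: a white board 120 by 230 mm with aluminium stops 28 mm high forming two bays along its y: the go bay, 165 mm long (on its -x side), and the no-go bay, 135 mm long (on its +x side). A bunch that fits between the go stops but not between the no-go stops has the right length (of the four, the two that are 150 mm long). A reference only: it lies beyond the work and need not be touched. Origin at the centre of its underside.
- bottle: Bystander: clear plastic bottle, 64 mm in diameter, 150 mm high, standing beyond the work. Origin at the centre of its underside.
- cup: Bystander: open steel cup, 76 mm in diameter at the rim, 85 mm high. Origin at the centre of its underside.
- tape: Bystander: cardboard-brown tape roll lying flat, 100 mm in diameter, 45 mm high. Origin at the centre of its underside.
Not all that is in view belongs to the job. Leave any orange look-alike of the part that bears bunch_a_mid alone. Of the things shaped like the part that bears tray_floor, the white one is meant.

How it is judged:
By the outcome, as a careful person would: the job done as asked, in the order asked, and still so for the second after the job is handed in, with the robot touching nothing.
It also fails if it takes over 72 s, if anything falls off the work surface, if the arm or the gripper's body presses on something with over 40 N, if the wrist force passes 120 N, or if a joint passes its speed limit or range.

## Working session

There is one attempt and no reset: what is moved stays moved. The work goes in short steps, Python scripts to look and compute and a tool call to move; the robot and the scene stay as the last step left them, time stands still between calls to the robot, and variables do not carry over. Pictures are saved under pics/ and viewed, and the job is handed in when it is done.

Besides the shell and the picture viewer there is one more tool, called after "Call:" by a JSON object that holds its "fn" and its "kwargs", one argument or row to a line. jog_arm: Moves the arm, as the interface text tells. Its arguments: {"type":"object","properties":{"increments":{"type":"array"},"hand":{"type":"number"}},"required":["increments"]}

```bash
ls; mkdir -p pics
python3 - <<'E'
from bench import *
import cv2
for n in("scene","top"):
    im=get_image(n); cv2.imwrite(f"pics/{n}0.png",im[:,:,::-1]); print(n,calibration(n))
print(read_state())
E
```

```text
pics
scene {'fx': 471.6072498653857, 'fy': 471.6072498653857, 'cx': 276.7855097824961, 'cy': 209.3818660299291, 'D': array([-0.13005041,  0.        ,  0.        ,  0.        ,  0.        ]), 'position': array([1184.17138903,  665.36919661,  867.45537032]), 'rotation': array([0.15323555, 0.39658634, 0.8468953 , 0.31938456])}
top {'fx': 479.1825557602542, 'fy': 479.1825557602542, 'cx': 279.51992775428886, 'cy': 213.47434711293047, 'D': array([-0.11671833,  0.        ,  0.        ,  0.        ,  0.        ]), 'position': array([ 251.32734945,  -74.7677445 , 1439.94186726]), 'rotation': array([ 0.063585  , -0.06518345, -0.70411753,  0.70422055])}
{'clock': 0.1, 'joints': array([-8.46390242e-01,  3.85485484e-01,  6.76013527e-03, -4.30093889e-04,
       -1.19398300e+00, -2.58591466e-01]), 'joint_vel': array([ 0.00144096, -0.00118157,  0.0018247 ,  0.00204185, -0.00118413,
        0.0003174 ]), 'joint_efforts': array([-2.03210866e-04, -3.93320346e+01,  1.88930297e+01,  4.19784173e+00,
       -2.52263155e-03, -2.92749419e-06]), 'position': array([ 280.5139929 , -557.97174537,  247.32722061]), 'ee_rot': array([-2.30730017e-01,  9.73017320e-01,  9.37181040e-04, -2.74965175e-04]), 'contact_force': array([-0.69962274,  0.41272739, -0.53487904]), 'wrist_torque': array([-0.01554701,  0.02368588, -0.02333879]), 'gripper_width': 85.36361483770557}
```

View pics/scene0.png

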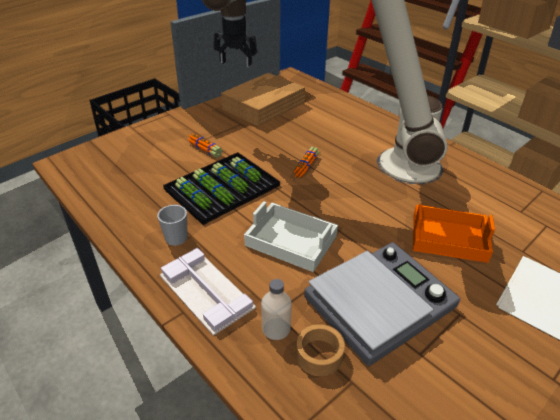

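View pics/top0.png

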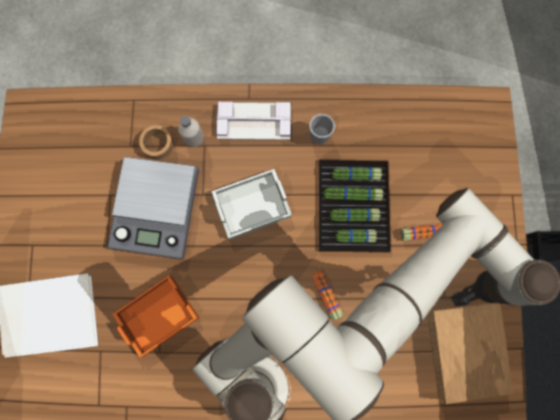

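```bash
cat > h.py <<'E'
import numpy as np, cv2
from scipy.spatial.transform import Rotation as R
from bench import *
def cam(n):
    c=calibration(n);K=np.array([[c['fx'],0,c['cx']],[0,c['fy'],c['cy']],[0,0,1.]]);q=np.array(c['rotation'])
    M=R.from_quat(q).as_matrix()
    return K,np.array(c['D']),np.array(c['position']),M@np.diag([1,-1,-1.])
def unproj(n,uv,z):
    K,D,p,M=cam(n);uv=np.array(uv,float).reshape(-1,1,2)
    u=cv2.undistortPoints(uv,K,D).reshape(-1,2);d=np.c_[u,np.ones(len(u))]@M.T
    return p+d*((z-p[2])/d[:,2])[:,None]
def proj(n,P):
    K,D,p,M=cam(n);P=(np.array(P,float).reshape(-1,3)-p)@M
    return cv2.projectPoints(P,np.zeros(3),np.zeros(3),K,D)[0].reshape(-1,2)
def crop(im,x0,y0,x1,y1,s,name):
    c=cv2.resize(im[y0:y1,x0:x1,::-1],None,fx=s,fy=s,interpolation=cv2.INTER_CUBIC);cv2.imwrite('pics/'+name,c)
E
python3 - <<'E'
from h import *
t=cv2.imread('pics/top0.png')[:,:,::-1]
crop(t,310,150,400,260,5,'c_crate.png');crop(t,200,160,300,245,7,'c_tray.png');crop(t,100,150,210,265,5,'c_scale.png')
s=cv2.imread('pics/scene0.png')[:,:,::-1]
crop(s,160,150,350,275,4,'c_s1.png')
print(proj('top',[[0,0,0],[500,0,0],[500,300,0]]),proj('scene',[[0,0,0],[500,0,0]]))
E
```

```text
[[252.6881643  388.28748451]
 [253.93185124 218.90287987]
 [156.44300335 218.83041543]] [[409.90669221 164.26134339]
 [301.05439468 231.47940558]]
```

View pics/c_crate.png

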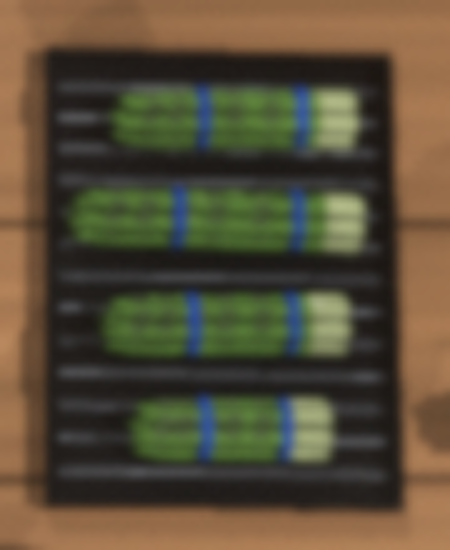

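View pics/c_tray.png

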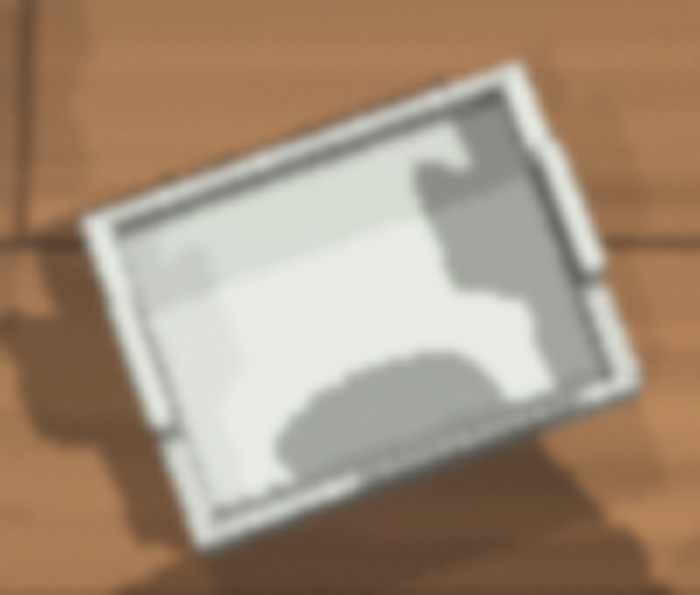

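View pics/c_scale.png

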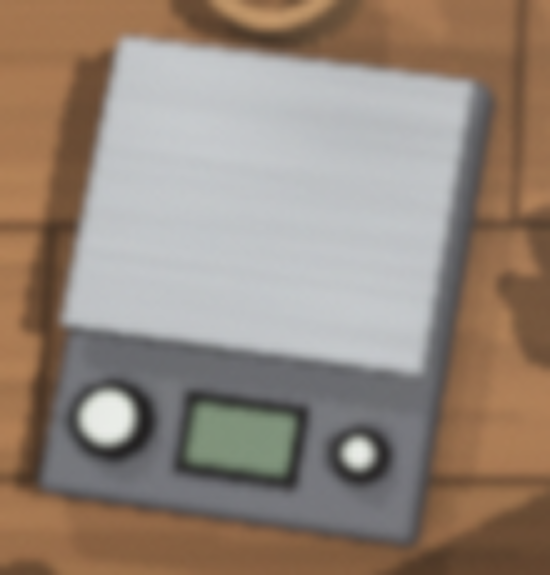

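View pics/c_s1.png

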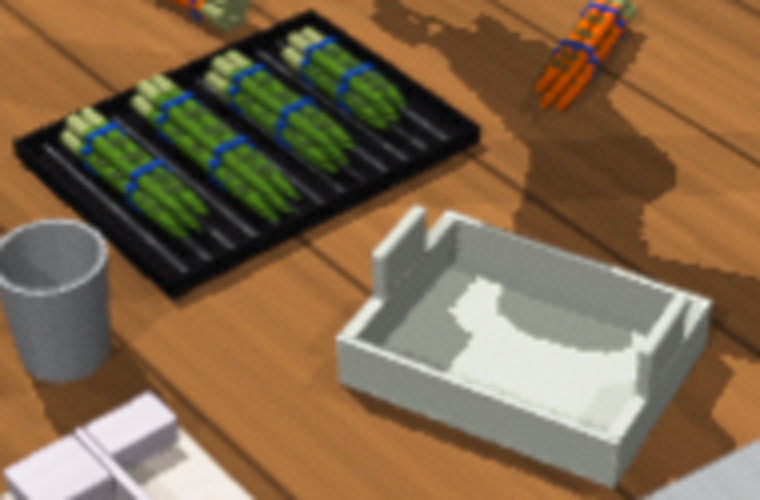

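Run:
```python
from h import *
def o(pts,s,x0,y0): return (np.array(pts,float)+.5)/s-.5+np.array([x0,y0])
P=unproj('top',o([(122,37),(478,80),(422,375),(62,325)],5,100,150),64)
print('platter',P.round(1),P.mean(0),[np.linalg.norm(P[i]-P[i-1]).round(1) for i in range(4)])
print('tare',unproj('top',o([(107,417)],5,100,150),48),'pow',unproj('top',o([(358,454)],5,100,150),46))
a=unproj('top',o([(107,417)],5,100,150),48)-unproj('top',o([(358,454)],5,100,150),46);print('scale yaw deg (y dir)',np.degrees(np.arctan2(-a[0,0],a[0,1])),np.linalg.norm(a))
for i,j in((0,1),(3,2)):
    d=P[i]-P[j];print(np.degrees(np.arctan2(-d[0],d[1])))
for i,j in((0,3),(1,2)):
    d=P[i]-P[j];print(np.degrees(np.arctan2(d[1],d[0])))
T=unproj('top',o([(83,217),(522,62),(640,385),(203,548)],7,200,160),40)
print('tray',T.round(1),T.mean(0),[np.linalg.norm(T[i]-T[i-1]).round(1) for i in range(4)])
for i,j in((0,1),(3,2),(0,3),(1,2)):
    d=T[i]-T[j];print(np.degrees(np.arctan2(d[1],d[0])))
for n,l,r in(('1',(111,117),(360,119)),('2',(68,214),(368,222)),('3',(102,324),(352,323)),('4',(130,428),(335,430))):
    B=unproj('top',o([l,r],5,310,150),21);d=B[0]-B[1];print(n,B.round(1).tolist(),B.mean(0).round(1),np.linalg.norm(d),np.degrees(np.arctan2(d[1],d[0])))
```

```text
platter [[678.7 392.8  64. ]
 [650.4 174.1  64. ]
 [471.9 201.   64. ]
 [501.5 417.9  64. ]] [575.64327199 296.44454089  64.        ] [np.float64(179.0), np.float64(220.6), np.float64(180.5), np.float64(218.9)]
tare [[448.89960445 392.68111474  48.        ]] pow [[427.63709818 241.05710458  46.        ]]
scale yaw deg (y dir) -7.982635243930015 153.120653829229
-7.3635879901728325
-7.762829672712256
-8.061717120622628
-8.588080727379458
tray [[ 579.4  126.6   40. ]
 [ 648.1  -61.7   40. ]
 [ 506.2 -112.    40. ]
 [ 436.4   72.2   40. ]] [542.50806928   6.26836004  40.        ] [np.float64(153.0), np.float64(200.4), np.float64(150.6), np.float64(197.0)]
110.05151359606069
110.75471797863167
20.823997231489262
19.537051103075935
1 [[639.3, -238.3, 21.0], [638.6, -392.3, 21.0]] [ 638.9 -315.3   21. ] 154.0070021275097 89.7486163707084
2 [[578.2, -210.8, 21.0], [573.6, -394.5, 21.0]] [ 575.9 -302.7   21. ] 183.80210554095908 88.55831203964898
3 [[510.2, -230.2, 21.0], [510.9, -382.2, 21.0]] [ 510.5 -306.2   21. ] 152.016325262029 90.24798322283411
4 [[446.9, -245.8, 21.0], [445.5, -369.5, 21.0]] [ 446.2 -307.6   21. ] 123.64981626687361 89.35413689574679
```

Run:
```python
from h import *
s=cv2.imread('pics/scene0.png')[:,:,::-1].copy()
crop(s,290,230,470,365,4,'c_s2.png')
th=np.radians(-7.95);c=np.array([575.6,296.4,0]);X=np.array([np.cos(th),np.sin(th),0]);Y=np.array([-np.sin(th),np.cos(th),0])
for nm,dx,dy,z in(('c',0,0,64),('p++',90,110,64),('p+-',90,-110,64),('p--',-90,-110,64),('p-+',-90,110,64),('tare',-140,72,48),('pow',-140,-80,46)):
    p=c+dx*X+dy*Y+[0,0,z];print(nm,((proj('scene',p)[0]-[290,230]+.5)*4-.5).round(1),((proj('top',p)[0]-[100,150]+.5)*5-.5).round(1))
```

```text
c [320.6 253.3] [269.5 202.4]
p++ [332.6 469.9] [122.  35.]
p+- [ 72.8 197.1] [476.4  81.5]
p-- [309.8  75. ] [423.8 376.1]
p-+ [577.4 310.3] [ 62.2 324.7]
tare [581.2 245.9] [116.  420.4]
pow [398.3  92.7] [365.5 457. ]
```

View pics/c_s2.png

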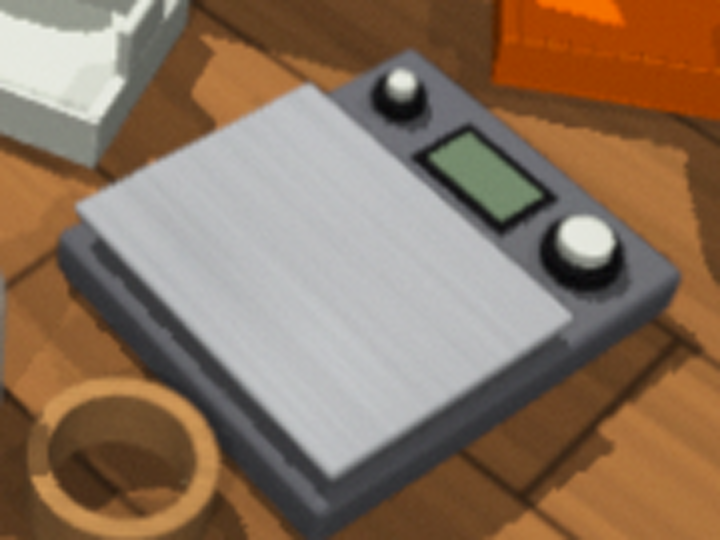

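Run:
```python
from h import *
from scipy.optimize import least_squares
top=np.array([(122,37),(478,80),(422,375),(62,325),(107,417),(358,454)],float); top=(top+.5)/5-.5+[100,150]
sc=np.array([(333,477),(77,208),(310,82),(573,318),(587,240),(402,82)],float); sc=(sc+.5)/4-.5+[290,230]
def f(v,full=True):
    x,y,th,zt,zp=v[:5];L=np.array([(90,110,64),(90,-110,64),(-90,-110,64),(-90,110,64),(-140,72,zt),(-140,-80,zp)])
    W=L@R.from_euler('z',th).as_matrix().T+[x,y,0]
    return np.r_[(proj('top',W-v[5:8])-top).ravel(),(proj('scene',W-v[8:11])-sc).ravel(),v[5:11]/2]
r=least_squares(f,[575,296,-.14,50,50]+[0]*6)
print(r.x.round(3),np.degrees(r.x[2]));print(r.fun.round(2))
```

```text
[ 5.77055e+02  2.98147e+02 -1.39000e-01  5.95930e+01  6.05810e+01
  9.22000e-01  7.78000e-01  3.84000e-01 -9.22000e-01 -7.78000e-01
  1.89800e+00] -7.9397991901471485
[-0.27 -0.52 -0.63  0.15  0.08  0.06 -0.22 -0.21  0.3  -0.04  0.13 -0.2
 -0.03  0.23 -1.06 -1.02  0.   -0.21  1.24 -0.14 -0.17 -0.16  0.09  0.02
  0.46  0.39  0.19 -0.46 -0.39  0.95]
```

```bash
cat > go.py <<'E'
from h import *
import sys
def go(x,y,z,ang):
    s=read_state();M=R.from_quat(s['ee_rot']).as_matrix()
    d=M.T@(np.array([x,y,z])-s['position'])/1000
    cur=np.degrees(np.arctan2(M[1,1],M[0,1])); t=-((ang-cur+90)%180-90)  # mod 180
    tf=-((ang-cur+180)%360-180)
    print('shift',d.round(4),'turn',round(tf,2),'(mod180',round(t,2),') curjaw',round(cur,2),'tilt',np.degrees(np.arccos(-M[2,2])).round(2),'t',s['clock'],'w',round(s['gripper_width'],1),'pos',s['position'].round(1))
a=list(map(float,sys.argv[1:]))
for i in range(0,len(a),4): go(*a[i:i+4])
E
python3 go.py 576.4 -82.1 150 110.4
python3 - <<'E'
from h import *
s=cv2.imread('pics/scene0.png')[:,:,::-1].copy(); t=cv2.imread('pics/top0.png')[:,:,::-1].copy()
th=np.radians(110.4);c=np.array([543.4,7,0]);X=np.array([np.cos(th),np.sin(th),0]);Y=np.array([-np.sin(th),np.cos(th),0])
for dx,dy,z in [(100,75,40),(100,-75,40),(-100,75,40),(-100,-75,40),(100,30,78),(100,-30,78),(-100,30,78),(-100,-30,78),(-90,30,78),(-90,-30,78)]:
    p=c+dx*X+dy*Y+[0,0,z]
    for im,n in((s,'scene'),(t,'top')):
        u=proj(n,p)[0]; cv2.circle(im,tuple(np.round(u*16).astype(int).tolist()),8,(255,0,0),-1,shift=4)
crop(s,235,190,350,275,6,'o1.png');crop(t,200,160,300,245,6,'o2.png')
a=cv2.imread('pics/o1.png');b=cv2.imread('pics/o2.png');cv2.imwrite('pics/o.png',cv2.resize(np.hstack([a,b]),None,fx=.6,fy=.6))
E
```

```text
shift [-0.4781  0.2922  0.0978] turn 6.28 (mod180 6.28 ) curjaw 116.68 tilt 0.11 t 0.1 w 85.4 pos [ 280.5 -558.   247.3]
```

View pics/o.png

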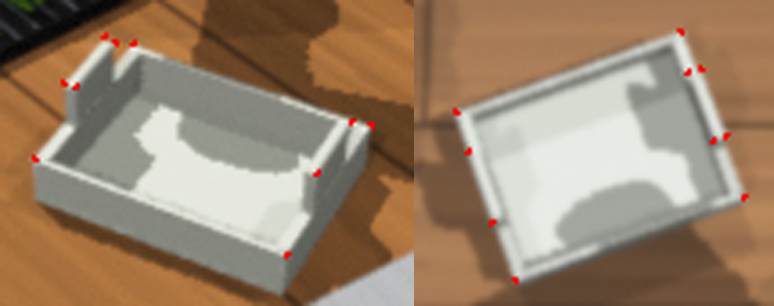

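Candidates in the top image: the trays are white at (252,204) and orange at (155,316), so I take the white one. The green bunches are at (357,173) ~152 mm, (354,194) ~182 mm, (355,215) ~151 mm and (356,236) ~122 mm. The orange look-alikes are at (330,296) and (422,232). I choose the bunches at rows 173 and 215. The model overlay fits the tray in both views (crop).

Call:
{"fn": "jog_arm", "kwargs": {
  "increments": [
    [-0.05,0.03,0,0],
    [-0.1,0.06,0,1],
    [-0.15,0.09,0,2],
    [-0.2,0.122,0,3],
    [-0.25,0.153,0,4],
    [-0.3,0.183,0,5],
    [-0.35,0.214,0,6.3],
    [-0.4,0.244,0.03,6.3],
    [-0.45,0.275,0.06,6.3],
    [-0.478,0.292,0.09,6.3]
  ],
  "hand": 1
}}

```text
clock: 1.35
position: [577.5, -80.1, 157.0]
ee_rot: [-0.178, 0.984, 0.001, 0.0]
contact_force: [0.0, 1.1, -0.6]
gripper_width: 85.2
```

```bash
python3 go.py 576.4 -82.1 60 110.4
```

```text
shift [ 0.0018 -0.0017  0.097 ] turn 0.07 (mod180 0.07 ) curjaw 110.47 tilt 0.11 t 1.35 w 85.2 pos [577.5 -80.1 157. ]
```

Call:
{"fn": "jog_arm", "kwargs": {
  "increments": [
    [0.002,-0.002,0.02,0],
    [0.002,-0.002,0.045,0],
    [0.002,-0.002,0.07,0],
    [0.002,-0.002,0.09,0],
    [0.002,-0.002,0.099,0],
    [0.002,-0.002,0.099,0]
  ]
}}

```text
clock: 2.1
position: [576.0, -82.5, 57.5]
ee_rot: [-0.178, 0.984, 0.001, -0.001]
contact_force: [-0.9, 0.7, -0.9]
gripper_width: 85.6
```

Call:
{"fn": "jog_arm", "kwargs": {
  "increments": [
    [0,0,0,0],
    [0,0,0,0],
    [0,0,0,0],
    [0,0,0,0],
    [0,0,0,0],
    [0,0,0,0],
    [0,0,0,0],
    [0,0,0,0]
  ],
  "hand": -1
}}

```text
clock: 3.1
position: [576.3, -82.5, 57.8]
ee_rot: [-0.178, 0.984, 0.001, -0.0]
contact_force: [-0.6, 1.3, 3.8]
gripper_width: 9.3
```

```bash
python3 go.py 576.4 -82.1 58 110.4
python3 - <<'E'
from h import *
t=get_image('top');crop(t,180,140,320,260,5,'g1.png')
E
```

```text
shift [-0.0003  0.0003 -0.0002] turn 0.09 (mod180 0.09 ) curjaw 110.49 tilt 0.1 t 3.1 w 9.3 pos [576.3 -82.5  57.8]
```

View pics/g1.png

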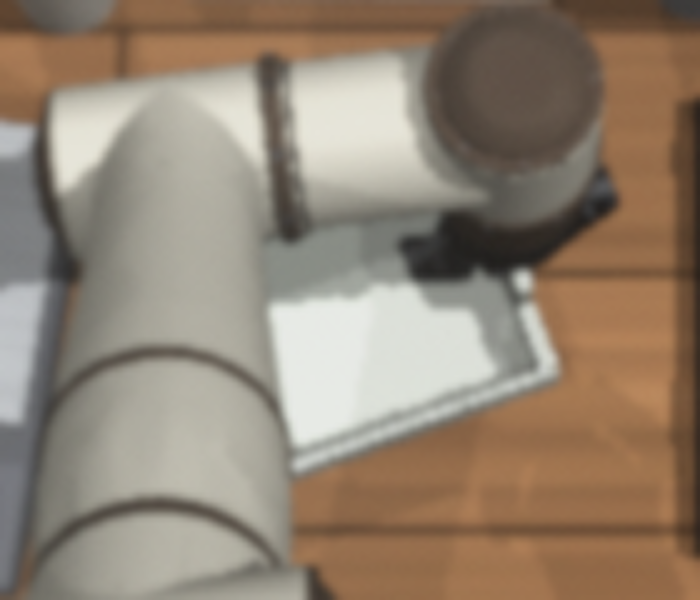

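Call:
{"fn": "jog_arm", "kwargs": {
  "increments": [
    [0,0,-0.01,0],
    [0,0,-0.025,0],
    [0,0,-0.04,0],
    [0,0,-0.06,0],
    [0,0,-0.08,0],
    [0,0,-0.1,0],
    [0,0,-0.115,0],
    [0,0,-0.12,0],
    [0,0,-0.12,0]
  ]
}}

```text
clock: 4.28
position: [576.2, -82.6, 177.9]
ee_rot: [-0.178, 0.984, 0.001, -0.0]
contact_force: [0.5, -0.4, -2.2]
gripper_width: 9.3
```

```bash
python3 go.py 563.9 204 178 82.06
python3 - <<'E'
from h import *
t=get_image('scene');cv2.imwrite('pics/l1.png',t[:,:,::-1])
E
```

```text
shift [-0.0887  0.2728  0.0004] turn 28.42 (mod180 28.42 ) curjaw 110.48 tilt 0.11 t 4.275 w 9.3 pos [576.2 -82.6 177.9]
```

View pics/l1.png

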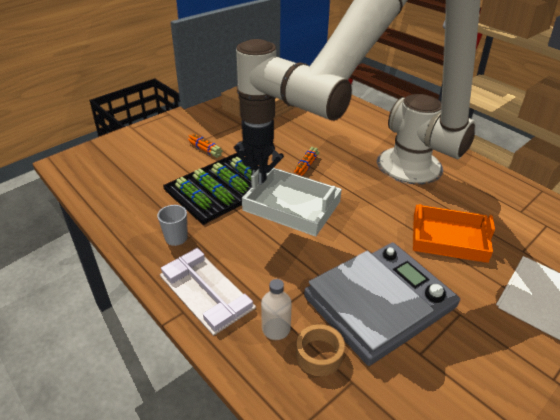

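Call:
{"fn": "jog_arm", "kwargs": {
  "increments": [
    [-0.005,0.015,0,1],
    [-0.013,0.04,0,4],
    [-0.022,0.07,0,7],
    [-0.033,0.1,0,10.5],
    [-0.043,0.132,0,14],
    [-0.053,0.164,0,17.5],
    [-0.064,0.196,0,21],
    [-0.074,0.228,0,24.5],
    [-0.083,0.255,0,27],
    [-0.089,0.273,0,28.4]
  ]
}}

```text
clock: 5.58
position: [562.9, 205.2, 176.4]
ee_rot: [0.069, 0.998, -0.0, -0.003]
contact_force: [-0.1, -0.3, -2.3]
gripper_width: 9.6
```

Call:
{"fn": "jog_arm", "kwargs": {
  "increments": [
    [0,0,0,0],
    [0,0,0,0]
  ]
}}

```text
clock: 5.82
position: [562.2, 204.6, 175.2]
ee_rot: [0.069, 0.998, -0.001, -0.004]
contact_force: [0.1, -1.3, -2.8]
gripper_width: 9.4
```

```bash
python3 go.py 563.9 204 128 82.06
python3 - <<'E'
from h import *
t=get_image('top');crop(t,90,130,250,270,4,'m1.png');s=get_image('scene');crop(s,230,180,480,365,3,'m1s.png')
E
```

```text
shift [-0.0021 -0.0003  0.0472] turn 0.01 (mod180 0.01 ) curjaw 82.07 tilt 0.44 t 5.825 w 9.4 pos [562.2 204.6 175.2]
```

View pics/m1.png

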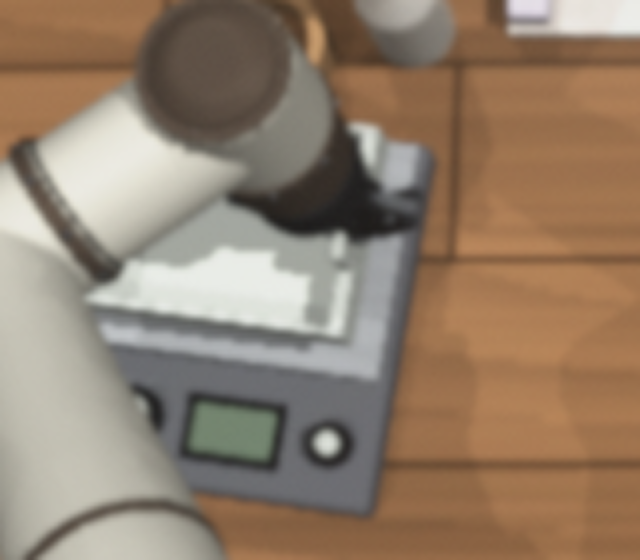

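View pics/m1s.png

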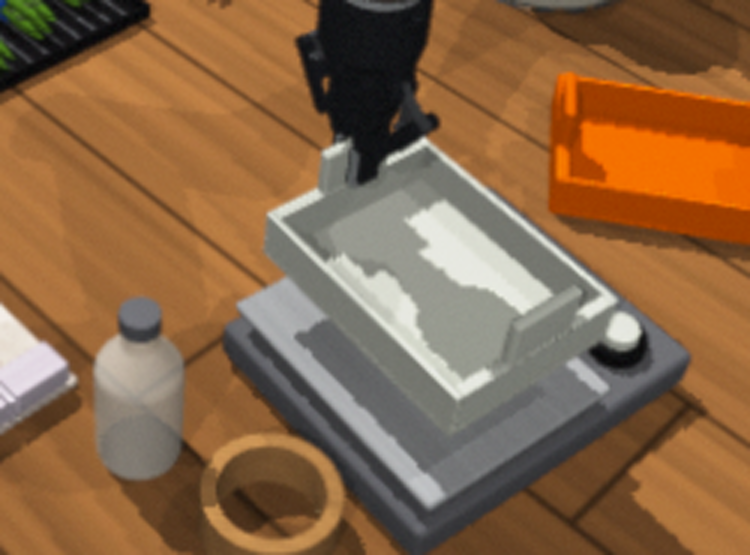

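```bash
python3 go.py 563.9 204 128 82.06
python3 - <<'E'
from h import *
def o(pts,s,x0,y0): return (np.array(pts,float)+.5)/s-.5+np.array([x0,y0])
A=unproj('scene',o([(268,217),(460,397),(617,297)],3,230,180),157.4)+[-.9,-.8,1.9]
B=unproj('top',o([(353,341)],4,90,130),157.4)+[.9,.8,.4]
s=read_state();th=np.radians(82.06)
c=s['position']-0+95*np.array([np.cos(th),np.sin(th),0]);X=np.array([np.cos(th),np.sin(th)]);Y=np.array([-X[1],X[0]])
for p in np.r_[A,B]: d=(p-c)[:2];print((d@X).round(1),(d@Y).round(1))
E
```

```text
shift [-0.0016 -0.0001  0.0479] turn -0.03 (mod180 -0.03 ) curjaw 82.03 tilt 0.36 t 5.925 w 9.2 pos [562.7 204.3 175.9]
-96.5 -77.6
98.8 -74.1
97.0 74.2
-109.1 76.7
```

Call:
{"fn": "jog_arm", "kwargs": {
  "increments": [
    [-0.0015,0,0.01,0],
    [-0.0015,0,0.022,0],
    [-0.0015,0,0.034,0],
    [-0.0015,0,0.042,0],
    [-0.0015,0,0.048,0],
    [-0.0015,0,0.051,0],
    [-0.0015,0,0.051,0]
  ]
}}

```text
clock: 6.8
position: [563.9, 204.1, 124.8]
ee_rot: [0.069, 0.998, -0.001, -0.003]
contact_force: [0.5, -0.1, -2.7]
gripper_width: 9.1
```

```bash
python3 go.py 563.9 204 121.8 82.06
```

```text
shift [-0.0001 -0.0001  0.003 ] turn -0.02 (mod180 -0.02 ) curjaw 82.04 tilt 0.36 t 6.8 w 9.1 pos [563.9 204.1 124.8]
```

Call:
{"fn": "jog_arm", "kwargs": {
  "increments": [
    [0,0,0.001,0],
    [0,0,0.002,0],
    [0,0,0.003,0],
    [0,0,0.003,0]
  ]
}}

```text
clock: 7.3
position: [564.1, 204.2, 122.2]
ee_rot: [0.069, 0.998, -0.0, -0.003]
contact_force: [-0.7, -0.9, -0.3]
gripper_width: 9.1
```

```bash
python3 go.py 563.9 204 121.8 82.06
```

```text
shift [ 0.0001 -0.0002  0.0004] turn -0.01 (mod180 -0.01 ) curjaw 82.05 tilt 0.31 t 7.3 w 9.1 pos [564.1 204.2 122.2]
```

Call:
{"fn": "jog_arm", "kwargs": {
  "increments": [
    [0,0,0.0005,0],
    [0,0,0.0005,0],
    [0,0,0.0005,0],
    [0,0,0.0005,0],
    [0,0,0,0],
    [0,0,-0.02,0],
    [0,0,-0.05,0],
    [0,0,-0.08,0],
    [0,0,-0.1,0]
  ],
  "hand": 0
}}

```text
clock: 8.43
position: [565.0, 204.4, 224.0]
ee_rot: [0.069, 0.998, 0.0, -0.002]
contact_force: [1.0, -0.1, -0.1]
gripper_width: 42.8
```

```bash
python3 go.py 448.3 388.8 110 82.06
```

```text
shift [0.1407 0.1664 0.1145] turn -0.01 (mod180 -0.01 ) curjaw 82.05 tilt 0.2 t 8.425 w 42.8 pos [565.  204.4 224. ]
```

Call:
{"fn": "jog_arm", "kwargs": {
  "increments": [
    [0.025,0.01,0,0],
    [0.06,0.03,0,0],
    [0.095,0.06,0,0],
    [0.125,0.095,0,0],
    [0.141,0.13,0.02,0],
    [0.141,0.155,0.05,0],
    [0.141,0.166,0.08,0],
    [0.141,0.166,0.1,0],
    [0.141,0.166,0.115,0],
    [0.141,0.166,0.115,0]
  ],
  "hand": -1
}}

```text
clock: 9.68
position: [447.6, 387.8, 108.6]
ee_rot: [0.069, 0.998, -0.001, -0.002]
contact_force: [-1.2, 0.6, 1.0]
gripper_width: -0.1
```

```bash
python3 go.py 448.3 388.8 77 82.06;  python3 - <<'E'
from h import *
t=get_image('top');crop(t,90,130,250,270,4,'t1.png');s=get_image('scene');crop(s,280,180,480,365,4,'t1s.png')
E
```

```text
shift [-0.0007  0.0011  0.0316] turn -0.02 (mod180 -0.02 ) curjaw 82.04 tilt 0.28 t 9.675 w -0.1 pos [447.6 387.8 108.6]
```

View pics/t1.png

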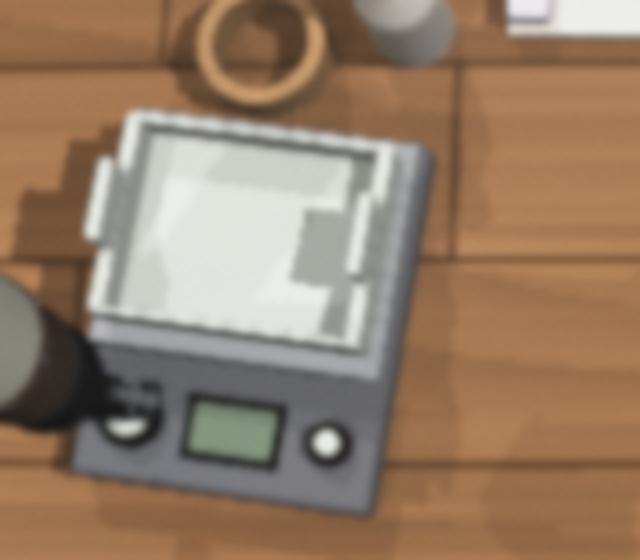

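View pics/t1s.png

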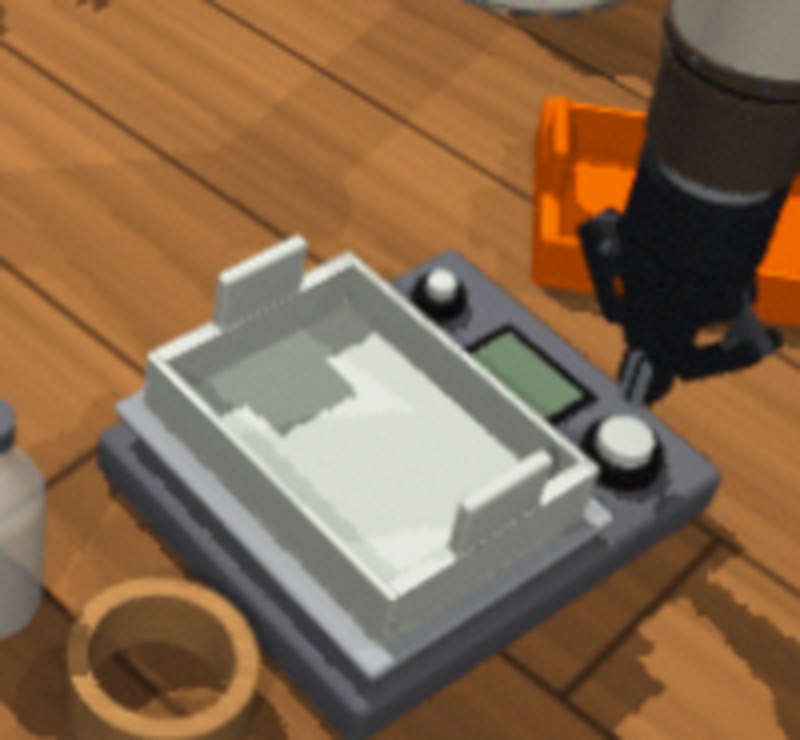

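Run:
```python
from h import *
from scipy.optimize import least_squares
def o(pts,s,x0,y0): return (np.array(pts,float)+.5)/s-.5+np.array([x0,y0])
top=o([(132,108),(394,139),(362,352),(88,312)],4,90,130); sc=o([(148,355),(395,600),(598,468),(350,253)],4,280,180)
T=np.array([.92,.78,.38]);S=np.array([-.92,-.78,1.9])
def f(v):
    L=np.array([(75,100,104),(75,-100,104),(-75,-100,104),(-75,100,104)]);W=L@R.from_euler('z',v[2]).as_matrix().T+[v[0],v[1],0]
    return np.r_[(proj('top',W-T)-top).ravel(),(proj('scene',W[[1,0,3,2]]-S)-sc).ravel()]
r=least_squares(f,[575,296,-.14]);print(r.x,np.degrees(r.x[2]),r.fun.round(2))
```

```text
[ 5.77465734e+02  2.96800509e+02 -1.33229233e-01] -7.633472763421645 [-0.61  1.12  0.2   1.7  -0.64 -1.13  0.37 -0.26 -0.42  0.13 -0.6   0.46
  0.46  0.09 -0.52 -0.34]
```

Call:
{"fn": "jog_arm", "kwargs": {
  "increments": [
    [-0.0007,0.001,0.01,0],
    [-0.0007,0.001,0.02,0],
    [-0.0007,0.001,0.027,0],
    [-0.0007,0.001,0.029,0],
    [-0.0007,0.001,0.031,0],
    [-0.0007,0.001,0.031,0]
  ]
}}

```text
clock: 10.52
position: [449.2, 389.7, 79.4]
ee_rot: [0.069, 0.998, 0.001, -0.001]
contact_force: [0.3, 0.6, 0.3]
gripper_width: -0.2
```

Call:
{"fn": "jog_arm", "kwargs": {
  "increments": [
    [0,0,0.001,0],
    [0,0,0.002,0],
    [0,0,0.003,0],
    [0,0,0.003,0]
  ]
}}

```text
clock: 11.02
position: [449.3, 389.8, 76.7]
ee_rot: [0.069, 0.998, 0.001, -0.001]
contact_force: [-0.7, -0.1, 2.1]
gripper_width: 0.0
```

Call:
{"fn": "jog_arm", "kwargs": {
  "increments": [
    [0,0,0.001,0],
    [0,0,0.002,0],
    [0,0,0.003,0],
    [0,0,0.003,0]
  ]
}}

```text
clock: 11.52
position: [449.3, 389.9, 73.7]
ee_rot: [0.069, 0.998, 0.001, -0.001]
contact_force: [-0.3, -1.3, 4.6]
gripper_width: 0.4
```

Call:
{"fn": "jog_arm", "kwargs": {
  "increments": [
    [0,0,0.001,0],
    [0,0,0.002,0],
    [0,0,0.002,0]
  ]
}}

```text
clock: 11.9
position: [449.4, 389.9, 73.0]
ee_rot: [0.069, 0.998, 0.001, -0.001]
contact_force: [-3.9, -2.0, 11.6]
gripper_width: -0.2
```

Call:
{"fn": "jog_arm", "kwargs": {
  "increments": [
    [0,0,-0.003,0],
    [0,0,-0.01,0],
    [0,0,-0.03,0],
    [0,0,-0.06,0],
    [0,0,-0.09,0],
    [0,0,-0.12,0],
    [0,0,-0.15,0],
    [0,0,-0.15,0]
  ]
}}

```text
clock: 12.9
position: [450.4, 390.6, 225.4]
ee_rot: [0.069, 0.998, 0.003, 0.001]
contact_force: [0.4, 1.3, -0.1]
gripper_width: -0.2
```

```bash
python3 go.py 511.4 -305.4 150 180
python3 - <<'E'
from h import *
s=get_image('scene');crop(s,280,180,480,365,4,'t2s.png')
E
```

```text
shift [-0.1559 -0.6815  0.071 ] turn -97.9 (mod180 82.1 ) curjaw 82.1 tilt 0.39 t 12.9 w -0.2 pos [450.4 390.6 225.4]
```

View pics/t2s.png

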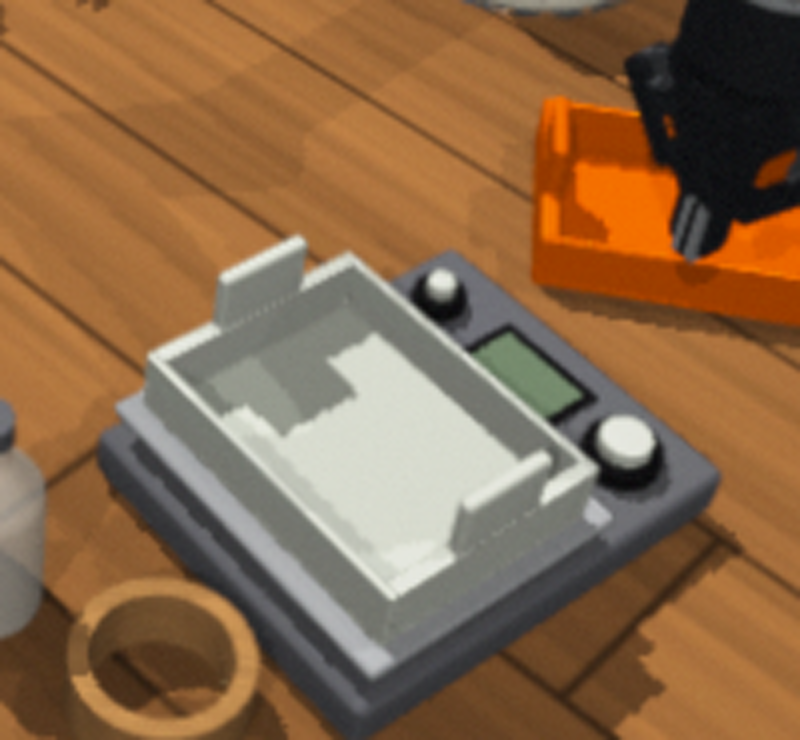

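```bash
python3 -c "
from h import *
print(np.degrees(read_state()['joints']).round(1))"
```

```text
[  56.4   20.1   -6.1   -0.2  -63.6 -154.3]
```

Call:
{"fn": "jog_arm", "kwargs": {
  "increments": [
    [-0.011,-0.05,0,-9],
    [-0.023,-0.1,0,-18],
    [-0.036,-0.16,0,-28],
    [-0.05,-0.22,0,-38],
    [-0.064,-0.28,0,-48],
    [-0.078,-0.34,0,-58],
    [-0.091,-0.4,0,-68],
    [-0.105,-0.46,0,-78],
    [-0.119,-0.52,0,-88],
    [-0.133,-0.58,0,-96]
  ],
  "hand": 0.18
}}

```text
clock: 14.2
position: [497.8, -163.5, 219.7]
ee_rot: [-0.684, 0.73, 0.003, 0.0]
contact_force: [1.4, 0.7, 0.3]
gripper_width: 50.4
```

```bash
python3 go.py 511.4 -305.4 130 180.2
python3 - <<'E'
from h import *
print(np.degrees(read_state()['joints']).round(1))
t=get_image('top');crop(t,310,150,400,260,5,'k1.png')
E
```

```text
shift [ 0.1411 -0.0232  0.0891] turn -3.95 (mod180 -3.95 ) curjaw 176.25 tilt 0.32 t 14.2 w 50.4 pos [ 497.8 -163.5  219.7]
[ -0.6  13.7 -15.9  -0.3 -60.6  -3. ]
```

View pics/k1.png

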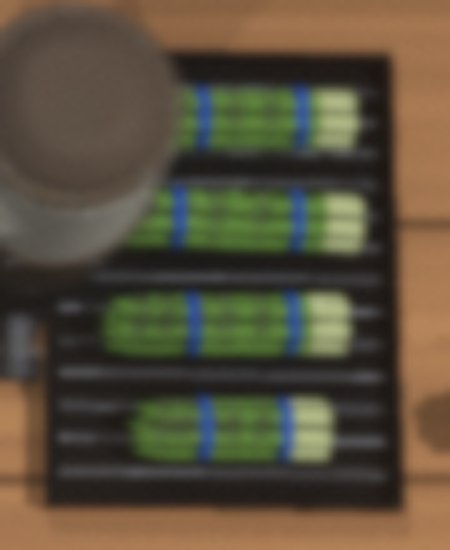

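Call:
{"fn": "jog_arm", "kwargs": {
  "increments": [
    [0.04,-0.006,0.01,-1],
    [0.09,-0.014,0.03,-3],
    [0.125,-0.02,0.05,-4],
    [0.141,-0.023,0.075,-4],
    [0.141,-0.023,0.089,-4],
    [0.141,-0.023,0.089,-4]
  ]
}}

```text
clock: 15.0
position: [510.5, -309.2, 128.2]
ee_rot: [0.709, -0.705, -0.004, 0.001]
contact_force: [-0.6, -0.0, 0.1]
gripper_width: 50.4
```

```bash
python3 go.py 511.4 -305.4 26 180.2
```

```text
shift [-0.0034 -0.0017  0.1022] turn 0.16 (mod180 0.16 ) curjaw -179.64 tilt 0.51 t 15.0 w 50.4 pos [ 510.5 -309.2  128.2]
```

Call:
{"fn": "jog_arm", "kwargs": {
  "increments": [
    [-0.003,-0.001,0.02,0],
    [-0.003,-0.0015,0.045,0],
    [-0.003,-0.0015,0.065,0],
    [-0.003,-0.0015,0.07,0],
    [-0.003,-0.0015,0.07,0]
  ]
}}

```text
clock: 15.62
position: [512.1, -305.6, 59.1]
ee_rot: [0.71, -0.704, -0.004, 0.001]
contact_force: [0.6, 0.6, 0.3]
gripper_width: 50.3
```

```bash
python3 go.py 511.4 -305.4 26 180.2
python3 - <<'E'
from h import *
s=get_image('scene');crop(s,160,120,320,240,5,'k2.png')
E
```

```text
shift [-0.0001  0.0005  0.0331] turn 0.23 (mod180 0.23 ) curjaw -179.57 tilt 0.44 t 15.625 w 50.3 pos [ 512.1 -305.6   59.1]
```

View pics/k2.png

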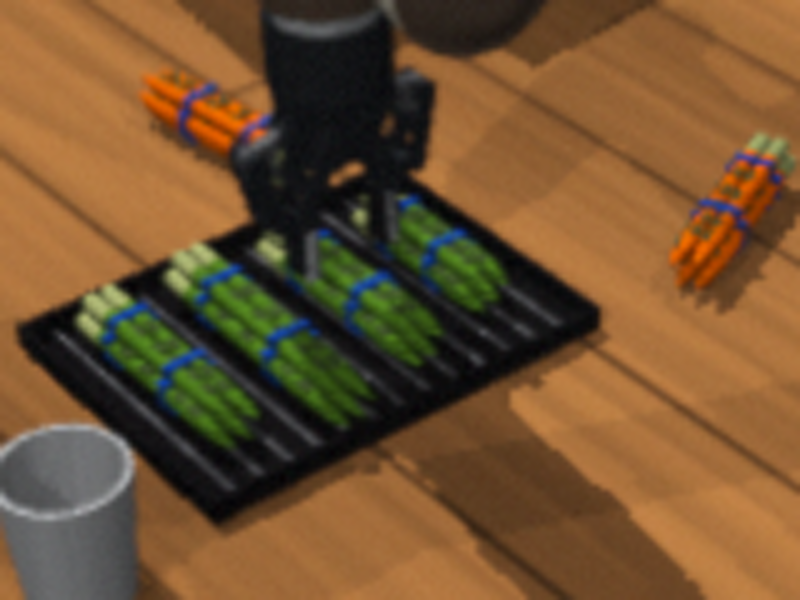

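Call:
{"fn": "jog_arm", "kwargs": {
  "increments": [
    [0,0.0005,0.008,0],
    [0,0.0005,0.016,0],
    [0,0.0005,0.024,0],
    [0,0.0005,0.03,0],
    [0,0.0005,0.033,0],
    [0,0.0005,0.033,0]
  ]
}}

```text
clock: 16.42
position: [511.5, -305.7, 26.1]
ee_rot: [0.71, -0.705, -0.003, 0.001]
contact_force: [0.4, -0.4, 0.7]
gripper_width: 50.5
```

Call:
{"fn": "jog_arm", "kwargs": {
  "increments": [
    [0,0,0,0],
    [0,0,0,0],
    [0,0,0,0],
    [0,0,0,0],
    [0,0,0,0]
  ],
  "hand": -1
}}

```text
clock: 17.05
position: [511.9, -305.8, 26.6]
ee_rot: [0.71, -0.705, -0.003, 0.001]
contact_force: [-0.3, 0.4, 4.3]
gripper_width: 34.6
```

Call:
{"fn": "jog_arm", "kwargs": {
  "increments": [
    [0,0,-0.01,0],
    [0,0,-0.03,0],
    [0,0,-0.06,0],
    [0,0,-0.1,0],
    [0,0,-0.14,0],
    [0,0,-0.175,0],
    [0,0,-0.19,0],
    [0,0,-0.19,0]
  ]
}}

```text
clock: 18.05
position: [513.0, -306.2, 216.9]
ee_rot: [0.71, -0.705, -0.003, 0.001]
contact_force: [-0.6, -0.1, -0.4]
gripper_width: 34.9
```

```bash
python3 go.py 606.9 293.2 200 172.2
python3 - <<'E'
from h import *
s=get_image('scene');crop(s,160,90,320,230,5,'k3.png')
E
```

```text
shift [-0.5987 -0.0983  0.0183] turn 8.21 (mod180 8.21 ) curjaw -179.59 tilt 0.32 t 18.05 w 34.9 pos [ 513.  -306.2  216.9]
```

View pics/k3.png

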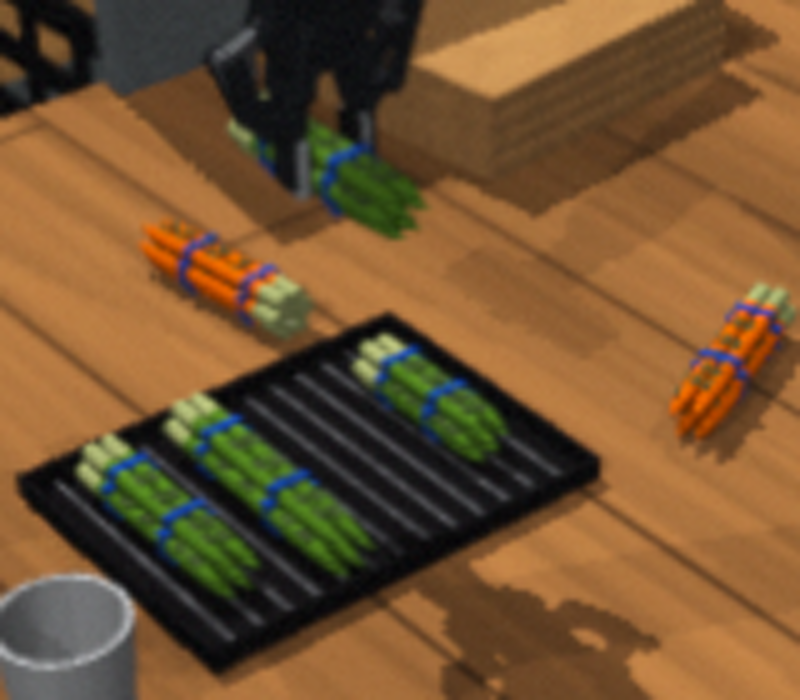

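Call:
{"fn": "jog_arm", "kwargs": {
  "increments": [
    [-0.03,-0.005,0,0],
    [-0.08,-0.013,0,0],
    [-0.135,-0.022,0,0.5],
    [-0.19,-0.031,0,1.5],
    [-0.25,-0.041,0,2.5],
    [-0.31,-0.051,0,3.5],
    [-0.37,-0.061,0,4.5],
    [-0.43,-0.07,0,5.5],
    [-0.49,-0.08,0,7],
    [-0.54,-0.089,0,8.2]
  ]
}}

```text
clock: 19.35
position: [596.6, 236.6, 214.3]
ee_rot: [-0.657, 0.754, 0.004, -0.004]
contact_force: [1.4, -0.8, -1.0]
gripper_width: 35.0
```

```bash
python3 go.py 606.9 293.2 160 172.2
```

```text
shift [-0.0574 -0.0031  0.0543] turn 0.0 (mod180 0.0 ) curjaw 172.2 tilt 0.65 t 19.35 w 35.0 pos [596.6 236.6 214.3]
```

Call:
{"fn": "jog_arm", "kwargs": {
  "increments": [
    [-0.025,-0.001,0,0],
    [-0.045,-0.002,0,0],
    [-0.056,-0.003,0,0],
    [-0.057,-0.003,0.015,0],
    [-0.057,-0.003,0.035,0],
    [-0.057,-0.003,0.044,0],
    [-0.057,-0.003,0.044,0],
    [-0.057,-0.003,0.044,0]
  ]
}}

```text
clock: 20.35
position: [607.3, 292.6, 171.1]
ee_rot: [-0.657, 0.754, 0.004, -0.003]
contact_force: [-0.1, 0.7, -1.0]
gripper_width: 34.9
```

```bash
python3 go.py 606.9 293.2 93 172.2
python3 - <<'E'
from h import *
t=get_image('top');crop(t,90,130,250,270,4,'p1.png');s=get_image('scene');crop(s,250,160,450,345,4,'p1s.png')
E
```

```text
shift [-0.0005 -0.0003  0.0781] turn -0.01 (mod180 -0.01 ) curjaw 172.19 tilt 0.59 t 20.35 w 34.9 pos [607.3 292.6 171.1]
```

View pics/p1s.png

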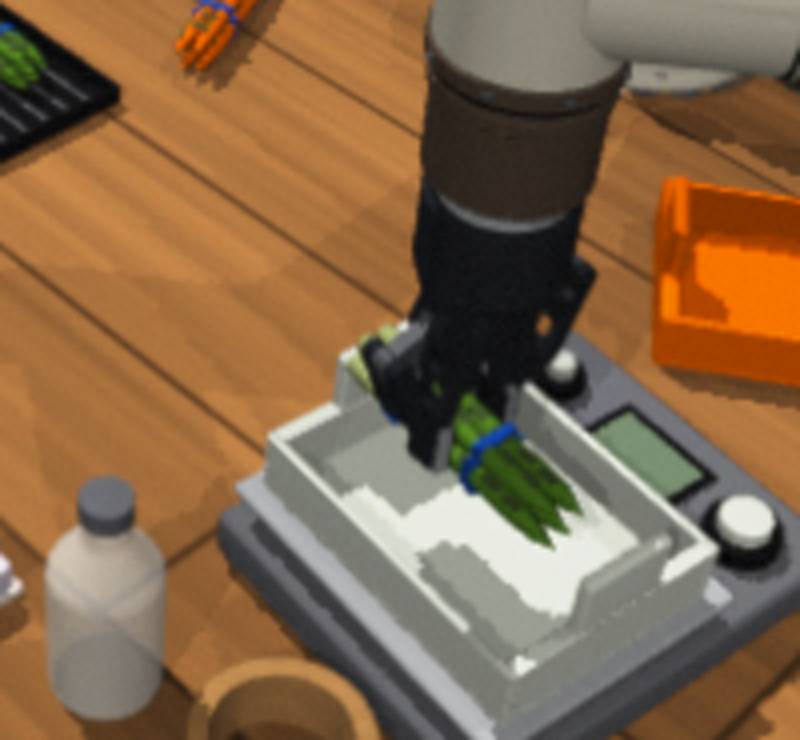

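Call:
{"fn": "jog_arm", "kwargs": {
  "increments": [
    [-0.0005,0,0.012,0],
    [-0.0005,0,0.027,0],
    [-0.0005,0,0.042,0],
    [-0.0005,0,0.056,0],
    [-0.0005,0,0.066,0],
    [-0.0005,0,0.072,0],
    [-0.0005,0,0.074,0],
    [-0.0005,0,0.074,0]
  ]
}}

```text
clock: 21.45
position: [606.8, 293.7, 97.6]
ee_rot: [-0.657, 0.754, 0.004, -0.002]
contact_force: [0.4, 0.3, -1.1]
gripper_width: 35.0
```

```bash
python3 go.py 606.9 293.2 92.5 172.2
python3 - <<'E'
from h import *
s=get_image('scene');crop(s,250,160,450,345,4,'p2s.png')
E
```

```text
shift [ 0.0005 -0.0002  0.0051] turn 0.0 (mod180 0.0 ) curjaw 172.2 tilt 0.55 t 21.45 w 35.0 pos [606.8 293.7  97.6]
```

View pics/p2s.png

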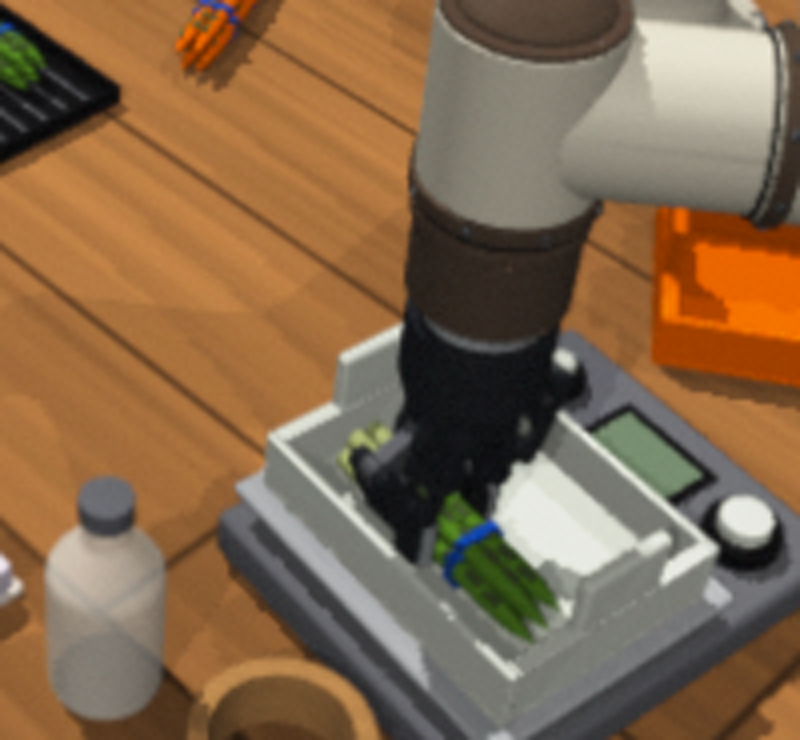

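Down the last 5 mm, then release narrowly.

Call:
{"fn": "jog_arm", "kwargs": {
  "increments": [
    [0,0,0.002,0],
    [0,0,0.0035,0],
    [0,0,0.005,0],
    [0,0,0.005,0]
  ]
}}

```text
clock: 22.0
position: [606.8, 293.6, 92.6]
ee_rot: [-0.657, 0.754, 0.004, -0.002]
contact_force: [0.0, -0.4, -0.4]
gripper_width: 34.9
```

Call:
{"fn": "jog_arm", "kwargs": {
  "increments": [
    [0,0,0.001,0],
    [0,0,0.001,0],
    [0,0,0.001,0],
    [0,0,0,0],
    [0,0,-0.01,0],
    [0,0,-0.03,0],
    [0,0,-0.06,0],
    [0,0,-0.09,0],
    [0,0,-0.12,0],
    [0,0,-0.12,0]
  ],
  "hand": 0.06
}}

```text
clock: 23.25
position: [609.3, 294.0, 216.9]
ee_rot: [-0.658, 0.753, 0.004, 0.001]
contact_force: [0.1, -0.7, -1.0]
gripper_width: 45.0
```

```bash
python3 go.py 639.8 -314.5 215 180.2
python3 - <<'E'
from h import *
s=get_image('scene');crop(s,250,160,450,345,4,'p3s.png')
E
```

```text
shift [ 0.5988 -0.1126 -0.0026] turn -7.97 (mod180 -7.97 ) curjaw 172.23 tilt 0.44 t 23.25 w 45.0 pos [609.3 294.  216.9]
```

View pics/p3s.png

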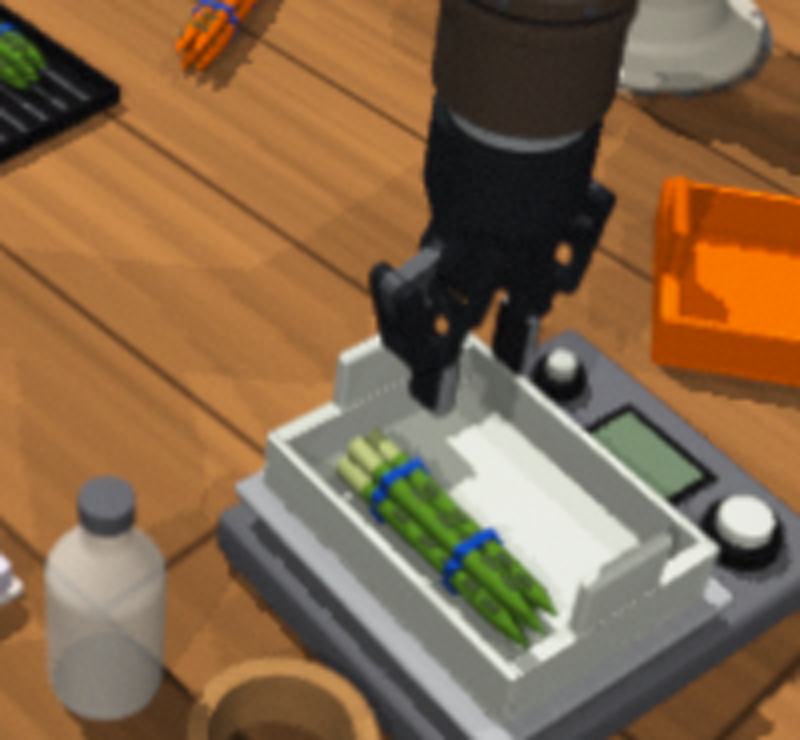

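Call:
{"fn": "jog_arm", "kwargs": {
  "increments": [
    [0.03,-0.006,0,0],
    [0.085,-0.016,0,0],
    [0.14,-0.026,0,-1],
    [0.2,-0.038,0,-2],
    [0.26,-0.049,0,-3],
    [0.32,-0.06,0,-4],
    [0.38,-0.071,0,-5],
    [0.44,-0.083,0,-6],
    [0.5,-0.094,0,-7],
    [0.56,-0.105,0,-8]
  ],
  "hand": 0.18
}}

```text
clock: 24.55
position: [635.6, -277.2, 210.0]
ee_rot: [0.709, -0.706, -0.005, 0.001]
contact_force: [2.1, 0.4, 0.4]
gripper_width: 50.2
```

```bash
python3 go.py 639.8 -314.5 130 180.2
python3 - <<'E'
from h import *
t=get_image('top');crop(t,90,130,250,270,4,'p3.png')
E
```

```text
shift [ 0.0378 -0.0047  0.0797] turn 0.03 (mod180 0.03 ) curjaw -179.77 tilt 0.61 t 24.55 w 50.2 pos [ 635.6 -277.2  210. ]
```

View pics/p3.png

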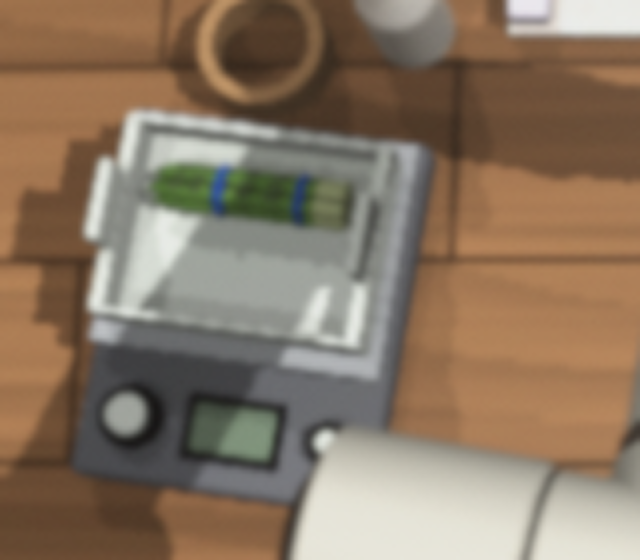

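Call:
{"fn": "jog_arm", "kwargs": {
  "increments": [
    [0.015,-0.002,0.01,0],
    [0.03,-0.004,0.03,0],
    [0.038,-0.0045,0.055,0],
    [0.038,-0.0045,0.08,0],
    [0.038,-0.0045,0.105,0],
    [0.038,-0.0045,0.13,0],
    [0.038,-0.0045,0.148,0],
    [0.038,-0.0045,0.15,0],
    [0.038,-0.0045,0.15,0]
  ]
}}

```text
clock: 25.72
position: [638.5, -321.7, 59.5]
ee_rot: [-0.707, 0.708, 0.004, -0.002]
contact_force: [-0.9, 0.9, 0.8]
gripper_width: 50.3
```

```bash
python3 go.py 639.8 -314.5 26 180.2
python3 - <<'E'
from h import *
s=get_image('scene');crop(s,160,120,320,240,5,'k4.png')
E
```

```text
shift [-0.0071 -0.0016  0.0335] turn -0.27 (mod180 -0.27 ) curjaw 179.93 tilt 0.5 t 25.725 w 50.3 pos [ 638.5 -321.7   59.5]
```

View pics/k4.png

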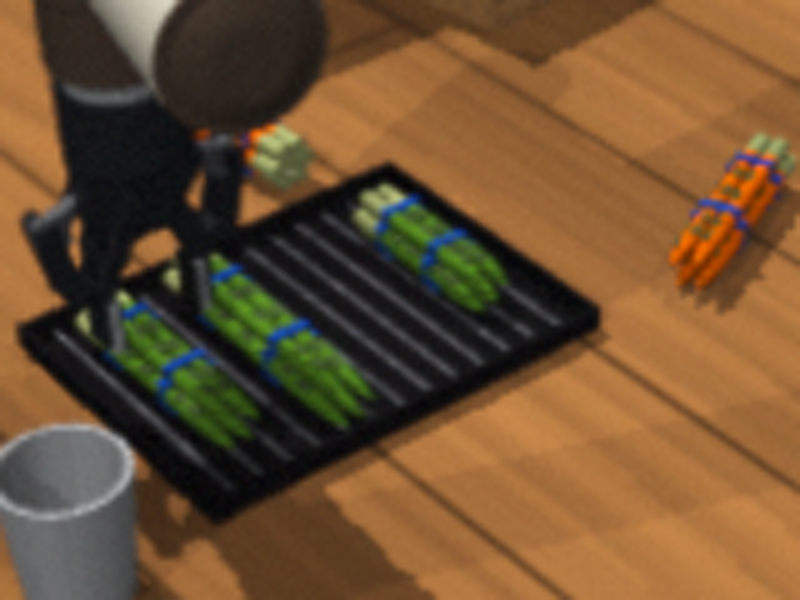

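Call:
{"fn": "jog_arm", "kwargs": {
  "increments": [
    [-0.005,-0.001,0,0],
    [-0.007,-0.0015,0.005,0],
    [-0.007,-0.0015,0.012,0],
    [-0.007,-0.0015,0.02,0],
    [-0.007,-0.0015,0.027,0],
    [-0.007,-0.0015,0.033,0],
    [-0.007,-0.0015,0.0335,0],
    [-0.007,-0.0015,0.0335,0]
  ]
}}

```text
clock: 26.78
position: [640.1, -314.9, 26.7]
ee_rot: [-0.707, 0.708, 0.003, -0.001]
contact_force: [-0.3, 0.3, -1.1]
gripper_width: 50.3
```

Call:
{"fn": "jog_arm", "kwargs": {
  "increments": [
    [0,0,0,0],
    [0,0,0,0],
    [0,0,0,0],
    [0,0,0,0],
    [0,0,0,0]
  ],
  "hand": -1
}}

```text
clock: 27.4
position: [640.5, -315.0, 27.4]
ee_rot: [-0.707, 0.707, 0.003, -0.001]
contact_force: [-0.1, -0.0, 4.6]
gripper_width: 34.6
```

Call:
{"fn": "jog_arm", "kwargs": {
  "increments": [
    [0,0,-0.01,0],
    [0,0,-0.03,0],
    [0,0,-0.06,0],
    [0,0,-0.1,0],
    [0,0,-0.14,0],
    [0,0,-0.175,0],
    [0,0,-0.19,0],
    [0,0,-0.19,0]
  ]
}}

```text
clock: 28.4
position: [641.8, -315.4, 218.6]
ee_rot: [-0.707, 0.708, 0.002, -0.001]
contact_force: [-0.4, -1.0, -1.4]
gripper_width: 34.5
```

```bash
python3 go.py 547.5 301.4 216 172.2
python3 - <<'E'
from h import *
s=get_image('scene');crop(s,140,60,340,240,4,'k5.png')
E
```

```text
shift [-0.6167  0.095   0.0042] turn 7.73 (mod180 7.73 ) curjaw 179.93 tilt 0.25 t 28.4 w 34.5 pos [ 641.8 -315.4  218.6]
```

View pics/k5.png

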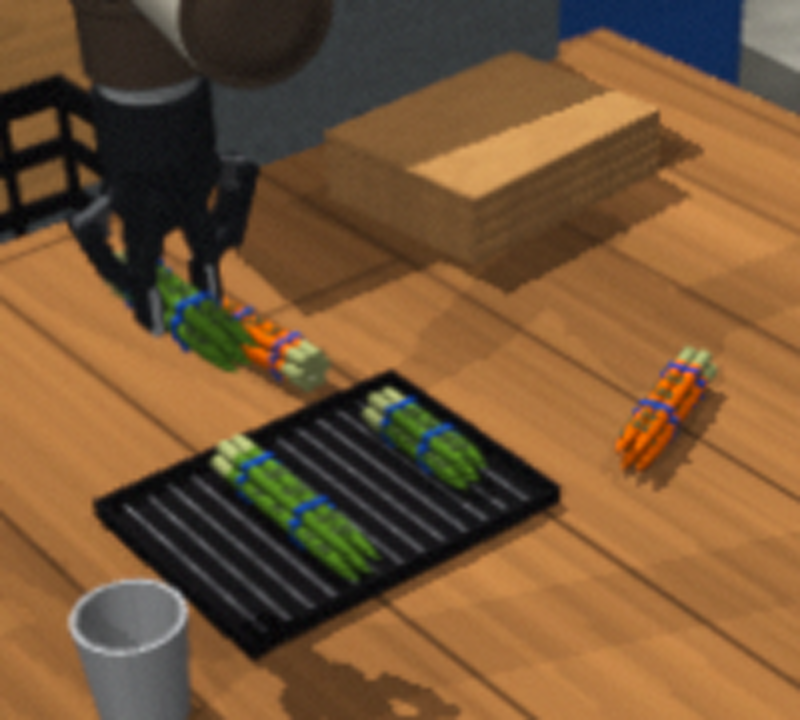

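Call:
{"fn": "jog_arm", "kwargs": {
  "increments": [
    [-0.03,0.005,0,0],
    [-0.08,0.012,0,0],
    [-0.135,0.021,0,0.5],
    [-0.19,0.029,0,1.5],
    [-0.25,0.038,0,2.5],
    [-0.31,0.048,0,3.5],
    [-0.37,0.057,0,4.5],
    [-0.43,0.066,0,5.5],
    [-0.49,0.075,0,6.5],
    [-0.54,0.083,0,7.7]
  ]
}}

```text
clock: 29.7
position: [557.4, 226.8, 216.8]
ee_rot: [-0.658, 0.753, 0.004, -0.003]
contact_force: [0.8, -0.4, -1.6]
gripper_width: 34.6
```

```bash
python3 go.py 547.5 301.4 170 172.2
```

```text
shift [-0.0726  0.0194  0.047 ] turn 0.03 (mod180 0.03 ) curjaw 172.23 tilt 0.6 t 29.7 w 34.6 pos [557.4 226.8 216.8]
```

Call:
{"fn": "jog_arm", "kwargs": {
  "increments": [
    [-0.03,0.008,0,0],
    [-0.055,0.015,0,0],
    [-0.07,0.019,0,0],
    [-0.0725,0.0195,0.005,0],
    [-0.0725,0.0195,0.025,0],
    [-0.0725,0.0195,0.042,0],
    [-0.0725,0.0195,0.047,0],
    [-0.0725,0.0195,0.047,0],
    [-0.0725,0.0195,0.047,0]
  ]
}}

```text
clock: 30.82
position: [547.8, 301.4, 170.8]
ee_rot: [-0.657, 0.753, 0.004, -0.003]
contact_force: [-0.5, -0.5, -2.2]
gripper_width: 34.5
```

```bash
python3 go.py 547.5 301.4 98 172.2
python3 - <<'E'
from h import *
s=get_image('scene');crop(s,250,160,450,345,4,'p4s.png')
E
```

```text
shift [ 0.0001 -0.0003  0.0728] turn 0.02 (mod180 0.02 ) curjaw 172.22 tilt 0.54 t 30.825 w 34.5 pos [547.8 301.4 170.8]
```

View pics/p4s.png

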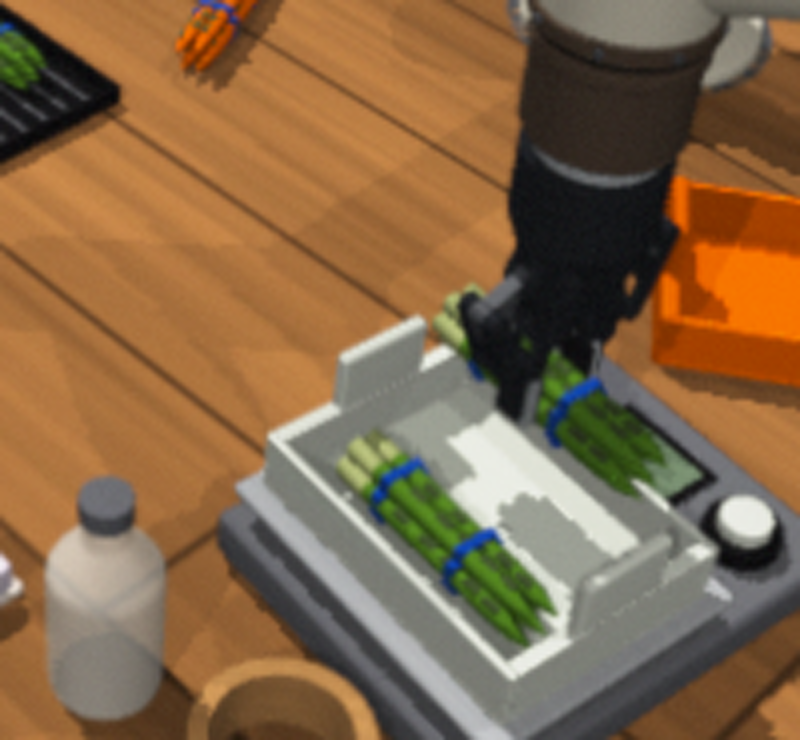

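Call:
{"fn": "jog_arm", "kwargs": {
  "increments": [
    [0,0,0.012,0],
    [0,0,0.027,0],
    [0,0,0.042,0],
    [0,0,0.056,0],
    [0,0,0.066,0],
    [0,0,0.071,0],
    [0,0,0.073,0],
    [0,0,0.073,0]
  ]
}}

```text
clock: 31.88
position: [547.3, 301.8, 98.1]
ee_rot: [-0.658, 0.753, 0.004, -0.002]
contact_force: [0.2, -0.2, -1.4]
gripper_width: 34.7
```

```bash
python3 go.py 547.5 301.4 93.2 172.2
```

```text
shift [ 0.0004 -0.0003  0.0049] turn 0.03 (mod180 0.03 ) curjaw 172.23 tilt 0.51 t 31.875 w 34.7 pos [547.3 301.8  98.1]
```

Call:
{"fn": "jog_arm", "kwargs": {
  "increments": [
    [0,0,0.002,0],
    [0,0,0.0035,0],
    [0,0,0.005,0],
    [0,0,0.005,0]
  ]
}}

```text
clock: 32.38
position: [547.2, 301.8, 93.0]
ee_rot: [-0.658, 0.753, 0.004, -0.002]
contact_force: [-0.1, -0.4, -0.3]
gripper_width: 34.7
```

Call:
{"fn": "jog_arm", "kwargs": {
  "increments": [
    [0,0,0.0005,0],
    [0,0,0.0005,0],
    [0,0,0.0005,0],
    [0,0,0,0],
    [0,0,-0.01,0],
    [0,0,-0.03,0],
    [0,0,-0.06,0],
    [0,0,-0.09,0],
    [0,0,-0.12,0],
    [0,0,-0.12,0]
  ],
  "hand": 0.06
}}

```text
clock: 33.62
position: [549.6, 302.4, 217.0]
ee_rot: [-0.658, 0.753, 0.004, 0.001]
contact_force: [-0.2, -0.4, 0.8]
gripper_width: 45.3
```

Call:
{"fn": "jog_arm", "kwargs": {
  "increments": [
    [0.03,0,-0.01,0],
    [0.08,0,-0.02,0],
    [0.13,0,-0.02,0],
    [0.18,0,-0.02,0],
    [0.23,0,-0.02,0],
    [0.28,0,-0.02,0],
    [0.32,0,-0.02,0],
    [0.35,0,-0.02,0],
    [0.35,0,-0.02,0],
    [0.35,0,-0.02,0]
  ]
}}

```text
clock: 34.88
position: [502.4, -44.3, 234.4]
ee_rot: [-0.658, 0.753, 0.004, 0.001]
contact_force: [0.2, 0.4, 0.5]
gripper_width: 45.4
```

Run:
```python
from h import *
t=get_image('top');crop(t,90,130,250,270,4,'f1.png');s=get_image('scene');cv2.imwrite('pics/f2.png',s[:,:,::-1]);crop(s,250,160,450,345,4,'f1s.png');print(read_state()['clock'])
```

```text
34.975
```

View pics/f1.png

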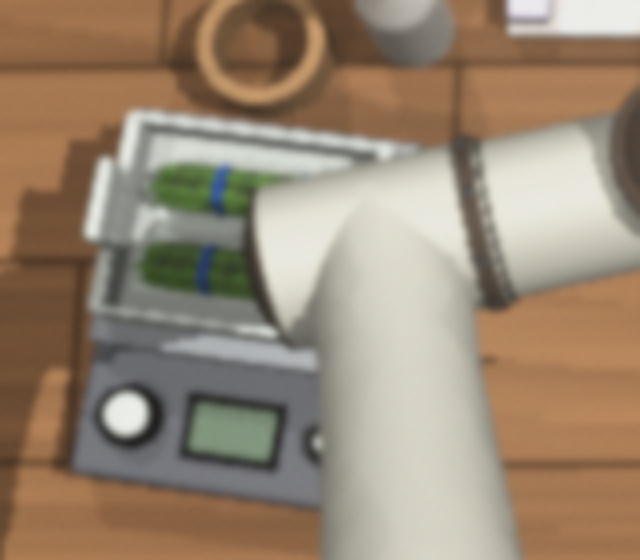

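View pics/f1s.png

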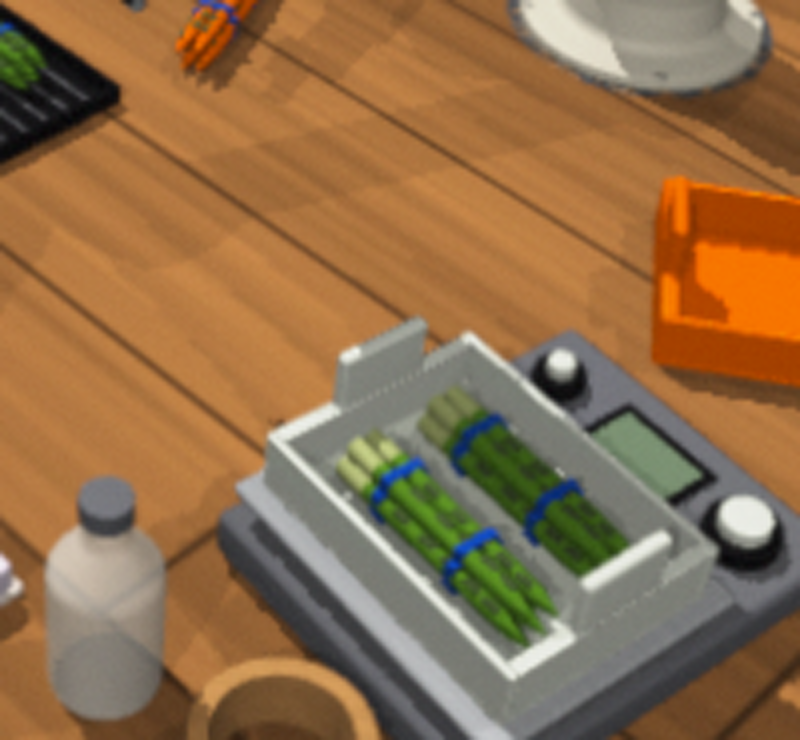

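View pics/f2.png

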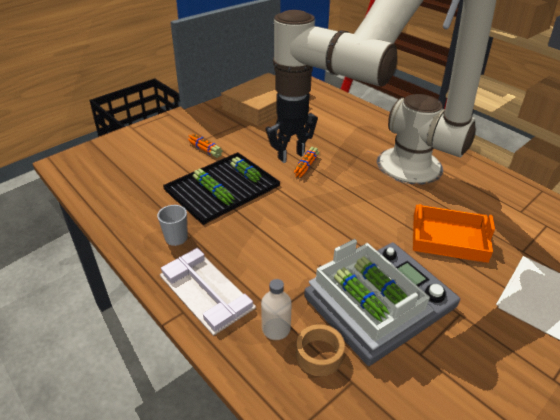

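Both bunches lie flat, side by side. The tray corners (132,108) and (88,312) in the top crop haven't moved since the tare, and the bottle, cup, tape and other two bunches are where they were.

```bash
python3 -c "
from bench import *
print(job_done())"
```

```text
the job is handed in; nothing more can be done
None
```

I handed the job in at about 35 s of the 72 s allowed, and the last pictures show it done as asked. The job reports no verdict.

- **Tray and tare:** I put the white tray on the platter, let go, and pressed the larger button once. The force rose to 11.6 N at the end of the stroke, so the button was fully down; it sprang back. The tray was empty at the time.
- **Bunches:** I laid in the two that measured about 152 and 154 mm in the pictures. The 184 mm and 124 mm bunches stay in the crate.

**Last checks:**
- The tray sat about 1.5 mm and 0.3° off the platter's centre and axis, within the accuracy of the pictures. It did not visibly move after the tare.
- Both bunches lie flat and lengthwise, side by side, and the gripper is clear of everything. In the last top view the arm hid half of the tray; the scene view showed all of it.
- The on/off button was never approached. The bottle, cup, tape roll and orange look-alikes look undisturbed.
- One reading disagreed: button tops taken at an assumed 46–48 mm height did not match the platter. Fitting both cameras together put the tare top near 60 mm, and contact when pressing confirmed that.

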